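Lock the two-stage washing basket and hang it to drain

ROBOT

A 7-joint arm with a two-finger parallel gripper is mounted at the origin on the work surface. World frame = base frame: x ahead of the robot, y to its left, z up, the work surface at z = 0. Lengths are in mm, angles in degrees, forces in N, time in s.
With the tool pointing down it reaches from about 425 to 950 mm from the base axis. Payload 4.7 kg.
Tool frame: the origin (TCP) lies at the very end of the fingers, on their centre line; the grasp point (between the pads) lies 19 mm behind it; z points along the fingers, y is the line along which they close (so a half turn about z gives the same grasp; the last joint's range is limited). The gripper opens to 87 mm and grips with 3 to 60 N. Pads are 19 mm wide; open, the fingers measure 117 mm over their backs; the gripper's body (75 mm by 190 mm) begins 51 mm behind the grasp point.
Start: joints at [-65.426, 26.849, -2.785, 87.806, 1.381, 65.374, -4.715], TCP at [298.298, 605.531, 222.573] pointing down, gripper open.
Joint ranges: [-148.3, 148.3], [-19.14, 114.17], [-79.39, 73.82], [5.75, 140.21], [-59.74, 239.74], [12.07, 113.84], [-152.46, 152.46]. Speed limits (degrees/s): [147.25, 147.25, 180, 180, 180, 180, 180].

INTERFACE

Orientations are given as [roll, pitch, yaw] about the fixed x, y, z axes, in that order (R = Rz(yaw) Ry(pitch) Rx(roll)).
In Python, from station import status, cams, r gives the robot as it stands.
- The arm moves only by the shell command python3 -m creep 'ROWS'. ROWS is JSON, a list of rows, each a list of 3 entries, a list of its own where there are three numbers: the opening, from 0 (shut) to 1 (fully open), then the shift along the tool's x, y, z in cm, then the turn about the tool's z in rad. A call has 1 to 12 rows; each row is the pose to reach, as a shift and turn from the pose commanded when the call began, along the tool's axes at that moment; what a row does not reach only later rows make up. A row lasts 1/10 s, in which the tool goes at most 50 mm and 8.59 degrees, less where a joint would pass 70% of its speed; a pose out of reach is approached as far as the arm can. A call with a gripper value outside its range is refused whole. The fingers move at their own pace and stop on an object; the grip force is fixed at half the most. Time passes only in rows, so rows that repeat a pose let the fingers close. It gives the time, the measured TCP pose, the force, the opening and the grip force at its end, in the units of the state.
- status.get_obs(): the state, without advancing time (a new reading comes with each control period).
- cams.read_camera(name): name is "scene" or "top" or "wrist"; returns a dict with "color" (480x640x3 uint8, red, green, blue), "fx", "fy", "cx", "cy" (pixels), "extrinsics" (4x4, takes a point from camera to world coordinates); the wrist camera has in their place "hand_eye" (4x4, takes a point from camera to tool coordinates, whose origin is the TCP and whose axes are the flange's). Camera axes: x right, y up, looking along -z (the intrinsics and any distortion apply to the point x, -y, -z); pixel columns grow to the right and rows downward; lengths in mm; the calibration is good to about 2 mm. A picture is of the moment at which its call begins: read the wrist's pose just before it. There is no depth.
- r.finish_job(): hands the job in; it is judged then, once.
The state is a dict: "time": time; "q": joint angles; "qvel": joint speeds; "tau": joint torques, N m; "eef_pos": TCP position; "orientation": TCP orientation; "ft_force": force on the tool from outside, world axes, zero at the start; "ft_torque": the same for the moment, N m; "finger_gap": opening from 0.0 (shut) to 1.0 (fully open); "grip_force": force on a finger pad.
Only numpy, scipy, OpenCV 4.12 (cv2) and the standard library are available. Lean on these libraries where they do the work, as an engineer would, in place of code of your own. Each camera call takes 0.05 s, during which the arm holds its last target. There are 200 camera calls.

TASK

The jewellery washing basket comes in two stages: fit the stage with the red handle onto the stage standing in the black nest, yellow marks in line, and turn it clockwise (seen from above) about 70 degrees, towards its stop, so that the bayonet locks. Then lift both together by the red handle and hang them by it on the two-pronged hook, square across both prongs in their low part behind the upturned tips, keeping the basket upright, and let go so that it hangs still. Leave the other things on the bench where they are.

Things in the scene. Friction and masses are not known exactly. Their poses are not given: they have to be found in the camera images.
- upper: loose upper stage (about 0.25 kg): round steel cup, 102 mm diameter, 125 mm tall with its handle, standing on its spigot. Origin: centre of its underside, z up. Shoulder (where the wide cup begins) at z = 14 mm, rim at z = 60 mm. A rigid upright bail rises from the rim at +y and -y and carries a red handle bar along y. Yellow marks on rim and wall at +x and -x, over the two lugs
- bar (a point): centre of the red handle bar, 120 mm above the upper stage's origin; axes as the upper stage. The bar is square, 10 x 10 mm, along y, 95 mm free between the uprights, with 55 mm of free height between the cup's rim and the bar's underside
- spigot (a point): on the upper stage's axis, level with its shoulder, 14 mm above its origin; axes as the upper stage. Below it the spigot, 64 mm diameter, tapering to 56 at the foot. At the foot (z = 0 to 6 mm of the stage) two lugs stick out along +x and -x to 42 mm from the axis, each 22 mm wide along y
- lower: loose lower stage (about 0.20 kg) standing in the nest: round steel cup, open at the top, 102 mm diameter, 50 mm tall. Origin: centre of its underside, z up. Its square foot, 70 x 70 x 10 mm, is kept from turning by the nest. When the upper stage is seated, shoulder on rim, its origin is 36 mm above this one; locked and lifted, 39 mm (3 mm of play)
- mouth (a point): centre of the lower stage's mouth, level with its rim; axes as the lower stage. Blue flange, 5 mm thick, inner diameter 72, with two gaps at +x and -x (yellow marks), 56 deg wide: the lugs drop in there, either way round, with 3 mm sideways and 8 deg play. Then it turns only clockwise from above, freely, to a hard stop at about 75 deg; past 45 deg the lugs are under the flange
- nest: fixed black holder, 110 x 110 x 21 mm, with a square recess 74 x 74 mm, 11 mm deep, that holds the lower stage's foot, floor 10 mm above the bench. Origin: centre of its underside
- hook: fixed stand with a two-pronged hook. Origin on the bench under the hook's seat. The prongs run along its x axis: the post (30 mm wide, top at 220 mm) stands 85 mm from the seat at +x; the open end looks to -x. Base plate 120 x 130 x 12 mm, centred under the post
- hook_seat (a point): middle of the hook's seat, 200 mm above the bench, level with the prongs' tops; axes as the stand. Prongs 7 mm thick at y = -28 and +28 mm: gripper fingers fit between them. They slope down from the post, are level from x = +14 to -14 mm, then turn up to the tips. When hung, the bar lies along y, its centre 5 mm above this point
- hook_end (a point): midway between the two upturned, red-tipped prong ends, at their top: 24 mm in front (-x) of the seat and 18 mm higher. The bar must pass over them with the prongs going through under the bar; axes as the stand
- jar: loose bystander: amber glass jar with black cap, 64 diameter x 85 tall; origin: centre of its underside
- beaker: loose bystander: white cup, 72 diameter x 85 tall; origin: centre of its underside
- hammer: loose bystander: hammer lying down, 220 long; origin between its ends, on its underside
- brush: loose bystander: brush lying down, 180 long; origin between its ends, on its underside
- pliers: loose bystander: pliers with blue handles lying down, about 160 long, 12 tall; origin between its ends, on its underside
- block: loose bystander: bright metal bench block, 65 x 65 x 22 tall; origin: centre of its underside
There are look-alikes about, which are no part of the job. Leave any purple look-alike of the upper alone. Leave any green look-alike of the hook alone.

How it is judged:
By the outcome, as a careful person would: the job done as asked, in the order asked, and still so for the second after the job is handed in, with the robot touching nothing.
It also fails if it takes over 67 s, if anything falls off the work surface, if the arm or the gripper's body presses on something with over 40 N, if the wrist force passes 120 N, or if a joint passes its speed limit or range.

## Working session

There is one attempt and no reset: what is moved stays moved. The work goes in short steps, Python scripts to look and compute and a shell command to move; the robot and the scene stay as the last step left them, time stands still between calls to the robot, and variables do not carry over. Pictures are saved under pics/ and viewed, at most 10 in all, crops included, and the job is handed in when it is done.

```bash
ls; mkdir -p pics; python3 - <<'E'
from station import status,cams,r
import cv2,numpy as np,json
o=status.get_obs();print(o)
for n in("scene","top","wrist"):
    c=cams.read_camera(n);cv2.imwrite(f"pics/{n}0.png",c["color"][:,:,::-1])
    print(n,{k:np.round(v,3).tolist() for k,v in c.items() if k!="color"})
E
```

```text
pics
{'time': 0.0, 'q': array([-65.42621619,  26.89673911,  -2.78550735,  87.87350952,
         1.38046043,  65.37415172,  -4.71436671]), 'qvel': array([-0.00152634, -0.04793086,  0.05973001,  0.0021174 , -0.127313  ,
        0.00022366,  0.00429002]), 'tau': array([-2.69505963e-04, -5.07978988e+01, -8.09318223e-02, -2.36158955e+01,
       -6.13376009e-02,  3.80391127e-02,  2.00861068e-04]), 'eef_pos': array([298.04385369, 604.97219951, 221.50774475]), 'orientation': array([-1.79889185e+02,  3.16423258e-03,  1.53774181e+02]), 'ft_force': array([-0.6497326 ,  0.37616177, -0.4779215 ]), 'ft_torque': array([-0.06093244, -0.0222129 ,  0.0344783 ]), 'grip_force': 0.0, 'finger_gap': 0.9995060334809761}
scene {'fx': 526.826, 'fy': 526.826, 'cx': 319.97, 'cy': 240.31, 'extrinsics': [[-0.371, -0.668, 0.645, 1369.994], [0.929, -0.269, 0.255, 372.771], [0.003, 0.693, 0.721, 1164.231], [0.0, 0.0, 0.0, 1.0]]}
top {'fx': 515.846, 'fy': 515.846, 'cx': 318.415, 'cy': 241.406, 'extrinsics': [[-0.006, 0.986, -0.164, 260.04], [-1.0, -0.006, 0.004, 18.552], [0.003, 0.164, 0.986, 1432.297], [0.0, 0.0, 0.0, 1.0]]}
wrist {'fx': 333.856, 'fy': 333.856, 'cx': 318.84, 'cy': 242.466, 'hand_eye': [[0.001, 0.965, 0.264, 72.785], [1.0, -0.001, 0.0, 1.084], [0.0, 0.264, -0.965, -162.24], [0.0, 0.0, 0.0, 1.0]]}
```

View pics/scene0.png

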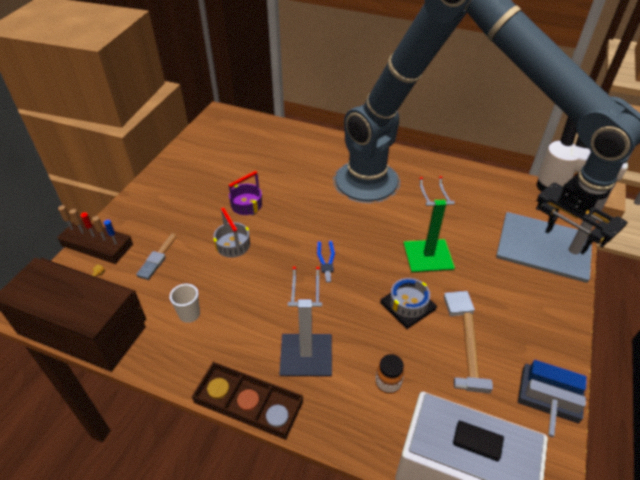

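View pics/top0.png

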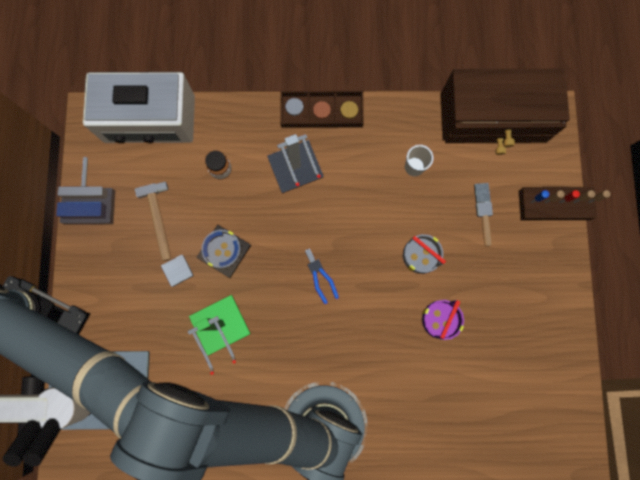

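Scene view: the upper candidates are the steel cup with a red bar (scene 232,238; top 424,254) and the purple look-alike (246,195; 443,320). Steel with a red handle fits. The hook candidates are grey (306,320; 296,160) and green (430,240; 218,325). Grey fits. The lower stage is in the black nest (410,298; 222,250). I'll confirm these in one enlarged montage.

```bash
python3 - <<'E'
import cv2,numpy as np
t=cv2.imread("pics/top0.png");s=cv2.imread("pics/scene0.png")
def crop(i,x,y,h=33): return cv2.resize(i[y-h:y+h,x-h:x+h],(264,264),interpolation=cv2.INTER_CUBIC)
a=np.hstack([crop(t,424,254),crop(t,222,250),crop(t,296,160)])
b=np.hstack([crop(s,232,235),crop(s,410,298),crop(s,306,300,50)])
cv2.imwrite("pics/m.png",np.vstack([a,b]))
E
```

```text
(no output)
```

View pics/m.png

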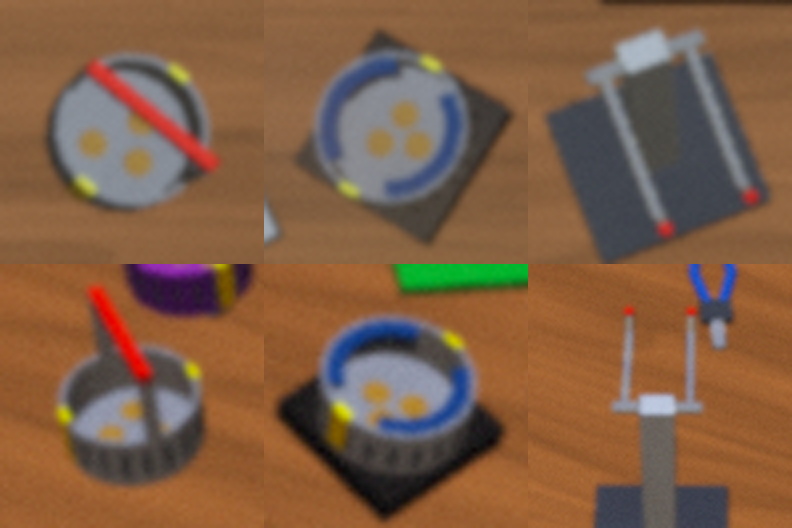

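The montage confirms it: steel upper with red bar, lower stage in the nest with yellow marks, and grey hook with red tips facing the robot. Now measuring from both views.

```bash
cat > h.py <<'E'
import cv2,numpy as np
from station import status,cams
from scipy.spatial.transform import Rotation as R
def ray(c,u,v,E=None):
    E=c["extrinsics"] if E is None else E
    d=E[:3,:3]@np.array([(u-c["cx"])/c["fx"],-(v-c["cy"])/c["fy"],-1]);return E[:3,3],d
def plane(c,u,v,z,E=None):
    o,d=ray(c,u,v,E);return (o+d*(z-o[2])/d[2])
def tri(a,b):
    A=0;B=0
    for o,d in(a,b):
        d=d/np.linalg.norm(d);P=np.eye(3)-np.outer(d,d);A=A+P;B=B+P@o
    return np.linalg.solve(A,B)
def hsv(c): return cv2.cvtColor(c["color"],cv2.COLOR_RGB2HSV)
def mask(c,col):
    h=hsv(c)
    if col=="red": return cv2.inRange(h,(0,190,120),(6,255,255))|cv2.inRange(h,(174,190,120),(180,255,255))
    if col=="yellow": return cv2.inRange(h,(24,130,110),(34,255,255))
def blobs(m,box=None,amin=4):
    if box: k=np.zeros_like(m);k[box[1]:box[3],box[0]:box[2]]=255;m=m&k
    n,l,s,ce=cv2.connectedComponentsWithStats(m)
    return [(s[i,4],ce[i].round(1),np.column_stack(np.nonzero(l==i))[:,::-1]) for i in range(1,n) if s[i,4]>=amin]
def tool():
    o=status.get_obs();T=np.eye(4);T[:3,:3]=R.from_euler("xyz",o["orientation"],degrees=True).as_matrix();T[:3,3]=o["eef_pos"];return o,T
E
python3 - <<'E'
from h import *
T=cams.read_camera("top");S=cams.read_camera("scene")
def show(n,c,col,box,z):
    for a,ce,p in blobs(mask(c,col),box):
        print(n,col,a,ce,plane(c,*ce,z).round(1))
for n,c,bu,bl,bh in(("top",T,(390,220,458,290),(190,220,255,285),(262,125,330,195)),("scene",S,(205,200,262,270),(375,270,445,330),(270,255,335,285))):
    show(n+" up",c,"yellow",bu,60);show(n+" low",c,"yellow",bl,60);show(n+" hook",c,"red",bh,218)
    for a,ce,p in blobs(mask(c,"red"),bu):
        q=p[np.argsort(p@np.linalg.svd(p-p.mean(0),full_matrices=False)[2][0])]
        print(n,"bar",a,plane(c,*ce,123).round(1),*[plane(c,*e.mean(0),123).round(1) for e in(q[:4],q[-4:])])
E
```

```text
top up yellow 13 [435.2 238.8] [ 494.  -303.1   60. ]
top up yellow 9 [411.7 267.7] [ 415.9 -236.8   60. ]
top low yellow 10 [230.3 232.2] [515.2 250.5  60. ]
top low yellow 9 [209.7 264.7] [427.1 303.6  60. ]
top bar 63 [ 450.2 -275.9  123. ] [ 484.3 -236.3  123. ] [ 424.9 -307.7  123. ]
scene up yellow 10 [253.8 201.9] [ 304.2 -271.4   60. ]
scene up yellow 14 [246.5 228.5] [ 418.  -238.3   60. ]
scene up yellow 14 [214.7 239.4] [ 492.7 -303.4   60. ]
scene low yellow 15 [423.8 283.7] [428.  302.3  60. ]
scene low yellow 18 [395.9 301.9] [515.3 249.4  60. ]
scene hook red 8 [293.8 267.4] [629.3  13.6 218. ]
scene hook red 8 [317.5 267.5] [608.6  65.9 218. ]
scene bar 109 [ 457.2 -268.7  123. ] [ 424.5 -308.7  123. ] [ 487.8 -231.4  123. ]
```

Upper: centre (455,-270), x-axis -40.4°. The bar at 50° is consistent and the marks are 102 mm apart. Lower: (471.4,276.5), x-axis -31.1°, marks 103 mm apart. Hook: tips 56 mm apart, which matches. Its x-axis is 21.6° and the seat is at about (641,48.6). Tool yaw for the pick is 49.6°.

```bash
cat >> h.py <<'E'
def go(p,yaw=None,T=None):
    o,T0=tool()
    d=T0[:3,:3].T@(np.array(p)-T0[:3,3])/10
    t=None if yaw is None else np.deg2rad((o["orientation"][2]-yaw+180)%360-180)
    return d.round(2),None if t is None else round(t,3)
E
python3 -c "
from h import *
print(go((520,200,330),49.6),go((470,-150,330),49.6),go((455,-270,230),49.6))"
```

```text
(array([-37.81, -26.56, -10.77]), np.float64(1.818)) (array([-48.79, -60.16, -10.74]), np.float64(1.818)) (array([-52.75, -71.58,  -0.73]), np.float64(1.818))
```

```bash
python3 -m creep '[[1,[-3,-2,-4],0.1],[1,[-9,-6,-9],0.3],[1,[-18,-12,-10.7],0.5],[1,[-28,-19,-10.7],0.8],[1,[-37.8,-26.6,-10.7],1.1],[1,[-39,-30,-10.7],1.3],[1,[-41,-38,-10.7],1.5],[1,[-44,-45,-10.7],1.6],[1,[-46,-52,-10.7],1.7],[1,[-48.8,-60,-10.7],1.82],[1,[-51,-66,-7],1.82],[1,[-52.7,-71.6,-0.7],1.82]]'; python3 -c "
from h import *
print(go((455,-270,230),49.6))"
```

```text
time: 1.45
eef_pos: [456.8, 68.6, 308.2]
orientation: [179.9, -0.2, 53.1]
ft_force: [1.1, 0.1, 0.1]
finger_gap: 0.999
grip_force: 0.0
(array([-27.22,  20.16,   7.77]), np.float64(0.062))
```

```bash
python3 -m creep '[[1,[-4,3,0],0.02],[1,[-8,6,0],0.06],[1,[-12,9,0],0.06],[1,[-16,12,0],0.06],[1,[-20,15,2],0.06],[1,[-24,18,5],0.06],[1,[-27.2,20.1,7.8],0.06],[1,[-27.2,20.1,7.8],0.06],[1,[-27.2,20.1,7.8],0.06],[1,[-27.2,20.1,7.8],0.06]]'; python3 - <<'E'
from h import *
o,T=tool();c=cams.read_camera("wrist");cv2.imwrite("pics/w1.png",c["color"][:,:,::-1])
E=T@c["hand_eye"]
print(o["eef_pos"],o["orientation"])
for col,z in(("red",123),("yellow",60)):
  for a,ce,p in blobs(mask(c,col),amin=15): 
    print(col,a,ce,plane(c,*ce,z,E).round(1))
    if col=="red":
        m=cv2.minAreaRect(p.astype(np.float32));b=cv2.boxPoints(m);print([plane(c,*q,z,E).round(1) for q in b])
print(go((455,-270,101),49.6))
E
```

```text
time: 2.45
eef_pos: [456.8, -266.3, 229.7]
orientation: [180.0, -0.1, 50.2]
ft_force: [-0.8, -0.0, 0.7]
finger_gap: 0.998
grip_force: 0.0
[ 456.82547597 -266.3496529   229.69763252] [ 1.79996551e+02 -6.51579910e-02  5.01535397e+01]
red 1311 [321.6 243.3] [ 457.1 -268.3  123. ]
[array([ 417.9, -306.5,  123. ]), array([ 485.2, -228.7,  123. ]), array([ 492. , -234.6,  123. ]), array([ 425.4, -313. ,  123. ])]
yellow 88 [272.1 228.7] [ 417.5 -237.8   60. ]
yellow 86 [369.9 230.2] [ 493.1 -302.9   60. ]
yellow 64 [118.2 331.8] [ 207.2 -215.8   60. ]
yellow 57 [519.8 331.5] [ 550.7 -501.4   60. ]
(array([-0.47,  0.08, 12.9 ]), np.float64(0.011))
```

View pics/w1.png

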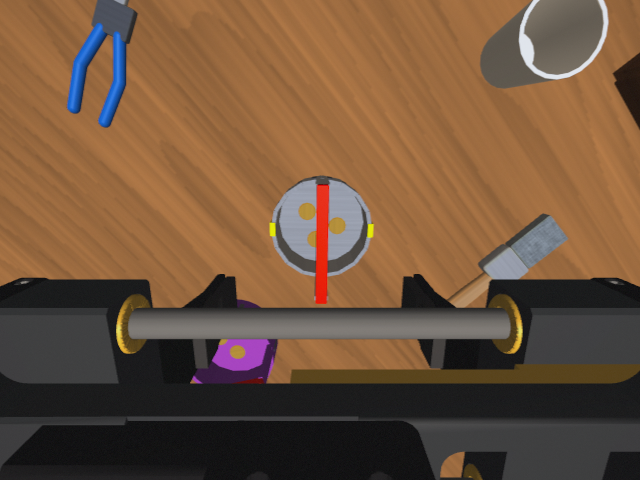

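The picture shows the bar centred between the fingers at (321,243) and both marks at (272,229) and (370,230). The wrist measurement agrees with the others: centre (455.2,-270.4), yaw about 49.4°. Descending and gripping.

```bash
python3 -m creep '[[1,[-0.47,0.1,3],0.013],[1,[-0.47,0.1,6],0.013],[1,[-0.47,0.1,9],0.013],[1,[-0.47,0.1,11],0.013],[1,[-0.47,0.1,12.4],0.013],[1,[-0.47,0.1,12.9],0.013],[1,[-0.47,0.1,12.9],0.013],[0.5,[-0.47,0.1,12.9],0.013],[0.3,[-0.47,0.1,12.9],0.013],[0,[-0.47,0.1,12.9],0.013],[0,[-0.47,0.1,12.9],0.013],[0,[-0.47,0.1,12.9],0.013]]';python3 -m creep '[[0,[0,0,0],0],[0,[0,0,0],0],[0,[0,0,0],0],[0,[0,0,-1],0],[0,[0,0,-3],0],[0,[0,0,-6],0],[0,[0,0,-9],0],[0,[0,0,-12],0],[0,[0,0,-15],0],[0,[0,0,-18],0],[0,[0,0,-18],0],[0,[0,0,-18],0]]'; python3 -c "
from h import *
print(go((520,0,280),58.9),go((471.4,276.5,230),58.9))"
```

```text
time: 3.7
eef_pos: [454.0, -271.8, 100.5]
orientation: [180.0, -0.0, 49.3]
ft_force: [-0.2, 0.1, 0.9]
finger_gap: 0.628
grip_force: 0.0
time: 4.9
eef_pos: [453.9, -271.8, 281.0]
orientation: [179.9, -0.1, 49.3]
ft_force: [0.0, -0.2, -0.7]
finger_gap: 0.005
grip_force: 0.0
(array([ 24.93, -12.7 ,   0.12]), np.float64(-0.167)) (array([ 42.72, -34.42,   5.11]), np.float64(-0.167))
```

The fingers were still closing when I lifted. Reopen, check the cup and redo.

```bash
python3 -m creep '[[1,[0,0,3],0],[1,[0,0,5],0],[1,[0,0,5],0],[1,[0,0,5],0],[1,[0,0,5],0],[1,[0,0,5],0],[1,[0,0,5],0],[1,[0,0,5],0],[1,[0,0,5],0],[1,[0,0,5],0]]'; cat > w.py <<'E'
from h import *
o,T=tool();c=cams.read_camera("wrist");E=T@c["hand_eye"]
print(o["eef_pos"],o["orientation"])
for col,z in(("red",123),("yellow",60)):
  for a,ce,p in blobs(mask(c,col),(200,100,440,310),amin=15): 
    print(col,a,ce,plane(c,*ce,z,E).round(1))
    if col=="red":
        m=cv2.minAreaRect(p.astype(np.float32));b=cv2.boxPoints(m);print([plane(c,*q,z,E).round(1) for q in b])
print(go((455,-270,101),49.3))
E
python3 w.py
```

```text
time: 5.9
eef_pos: [453.9, -271.7, 230.3]
orientation: [180.0, -0.0, 49.3]
ft_force: [0.4, 0.1, -0.2]
finger_gap: 0.832
grip_force: 0.0
[ 453.86609818 -271.71136012  230.33665926] [ 1.79996862e+02 -9.30415669e-03  4.93262269e+01]
red 1316 [320.  236.3] [ 456.9 -268.4  123. ]
[array([ 485.5, -228.9,  123. ]), array([ 491.5, -234.1,  123. ]), array([ 425.1, -312.3,  123. ]), array([ 418.4, -306.6,  123. ])]
yellow 89 [270.8 223.8] [ 417.1 -238.2   60. ]
yellow 87 [368.8 223.4] [ 493.  -302.8   60. ]
(array([ 0.2 , -0.03, 12.93]), np.float64(0.0))
```

Untouched. Descend again, and close for longer this time.

```bash
python3 -m creep '[[0.8,[0.15,0,4],0],[0.6,[0.15,0,8],0],[0.6,[0.15,0,11],0],[0.6,[0.15,0,12.4],0],[0.6,[0.15,0,12.9],0],[0.3,[0.15,0,12.9],0],[0,[0.15,0,12.9],0],[0,[0.15,0,12.9],0],[0,[0.15,0,12.9],0],[0,[0.15,0,12.9],0],[0,[0.15,0,12.9],0],[0,[0.15,0,12.9],0]]';python3 -m creep '[[0,[0,0,0],0],[0,[0,0,0],0],[0,[0,0,0],0],[0,[0,0,0],0]]'
```

```text
time: 7.15
eef_pos: [455.2, -270.8, 101.5]
orientation: [179.9, -0.0, 49.3]
ft_force: [1.9, -1.3, -0.6]
finger_gap: 0.117
grip_force: 30.0
time: 7.55
eef_pos: [455.2, -270.8, 101.4]
orientation: [180.0, -0.0, 49.3]
ft_force: [1.4, -0.6, 2.0]
finger_gap: 0.109
grip_force: 30.0
```

```bash
python3 -m creep '[[0,[0,0,-3],0],[0,[0,0,-6],0],[0,[0,0,-10],0],[0,[4,-2,-14],0],[0,[8,-5,-14],0],[0,[12,-8,-14],-0.03],[0,[15.5,-10,-14],-0.06],[0,[19,-12.5,-14],-0.09],[0,[22.8,-15,-14],-0.12],[0,[26,-18,-14],-0.16],[0,[29,-21,-14],-0.167],[0,[32,-24,-14],-0.167]]';python3 -m creep '[[0,[3,-3,0],0],[0,[6,-6,0],0],[0,[8.5,-9,0],0],[0,[10,-10.5,0],0],[0,[10,-10.5,0],0],[0,[10,-10.5,0],0]]'
python3 - <<'E'
from h import *
o,T=tool();c=cams.read_camera("wrist");cv2.imwrite("pics/w2.png",c["color"][:,:,::-1])
print(o["eef_pos"],o["orientation"],o["grip_force"],o["ft_force"],o["ft_torque"])
for col in("red","yellow"):
  for a,ce,p in blobs(mask(c,col),amin=15): print(col,a,ce, plane(c,*ce,60,T@c["hand_eye"]).round(1), plane(c,*ce,41,c["hand_eye"]).round(1))
E
```

```text
time: 8.75
eef_pos: [479.7, 129.9, 240.3]
orientation: [-179.9, 0.1, 58.9]
ft_force: [1.0, 0.2, -2.6]
finger_gap: 0.106
grip_force: 30.0
time: 9.35
eef_pos: [442.3, 267.6, 240.3]
orientation: [-180.0, 0.2, 58.9]
ft_force: [0.5, -0.9, -2.7]
finger_gap: 0.113
grip_force: 30.0
[442.30932231 267.64821309 240.32228603] [-1.79972099e+02  1.71112933e-01  5.89343908e+01] 29.987173369154334 [ 0.45381755 -0.93296588 -2.71429554] [-0.20458166 -0.05117872 -0.01303327]
red 2268 [318.7 255.4] [423.  237.5  60. ] [ 8.9 -0.7 41. ]
red 627 [318.4 353.4] [360.6 134.3  60. ] [-62.5  -0.9  41. ]
yellow 87 [387.7 202.4] [513.4 249.9  60. ] [42.9 41.4 41. ]
yellow 180 [243.7 269.3] [344.8 265.9  60. ] [ -0.5 -49.2  41. ]
yellow 181 [398.1 269.8] [488.6 178.8  60. ] [-0.8 50.5 41. ]
yellow 35 [280.1 332.8] [336.7 180.2  60. ] [-46.4 -27.   41. ]
yellow 25 [358.  331.7] [414.3 135.3  60. ] [-45.6  26.1  41. ]
```

View pics/w2.png

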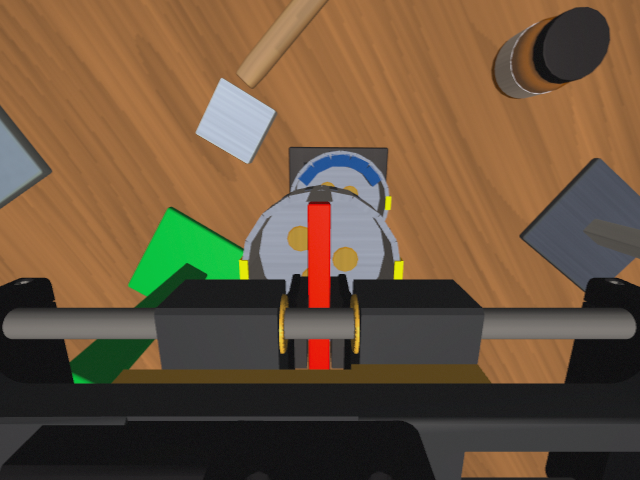

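The held cup's marks at (244,269) and (398,270) are square to the tool, with the axis offset by only about 0.6 mm. The lower stage and nest edges are parallel to the tool, with the right mark at (388,202). Moving over the mouth.

```bash
python3 -m creep '[[0,[1,1,1],0],[0,[2,1.8,3],0],[0,[2.29,1.97,5],0],[0,[2.29,1.97,6],0],[0,[2.29,1.97,6.5],0],[0,[2.29,1.97,6.5],0],[0,[2.29,1.97,6.5],0]]'
python3 - <<'E'
from h import *
o,T=tool();print(o["ft_force"],go((471,277.1,165),58.9))
for n in("scene","top"):
  c=cams.read_camera(n)
  cv2.imwrite(f"pics/h_{n}.png",c["color"][:,:,::-1])
  for a,ce,p in blobs(mask(c,"yellow"),(375,210,445,330) if n=="scene" else (185,200,265,285),3): print(n,a,ce,"z60",plane(c,*ce,60).round(1),"z135",plane(c,*ce,133).round(1))
E
```

```text
time: 10.1
eef_pos: [472.2, 277.7, 177.1]
orientation: [180.0, -0.1, 58.9]
ft_force: [-0.9, -0.1, -2.8]
finger_gap: 0.107
grip_force: 29.9
[-0.8788893  -0.12938039 -2.81998536] (array([-0.12, -0.07,  1.21]), np.float64(-0.001))
scene 5 [427. 263.] z60 [351.8 292.4  60. ] z135 [419.1 297.8 133. ]
scene 17 [399.1 284. ] z60 [453.9 240.7  60. ] z135 [514.5 249.4 133. ]
scene 18 [395.9 301.9] z60 [515.3 249.4  60. ] z135 [571.8 257.6 133. ]
top 7 [226. 227.] z60 [529.6 262.4  60. ] z135 [515.2 249.4 133. ]
```

Upper mark (514.8,249.4) sits over lower mark (515.3,249.4), so they are aligned. Lowering gently.

```bash
python3 -m creep '[[0,[-0.08,-0.05,0.6],0],[0,[-0.08,-0.05,1.2],0],[0,[-0.08,-0.05,1.6],0],[0,[-0.08,-0.05,2],0],[0,[-0.08,-0.05,2.3],0],[0,[-0.08,-0.05,2.3],0],[0,[-0.08,-0.05,2.3],0]]'
```

```text
time: 10.9
eef_pos: [471.1, 277.4, 153.3]
orientation: [180.0, -0.0, 58.9]
ft_force: [-0.2, 0.1, -2.3]
finger_gap: 0.108
grip_force: 29.9
```

```bash
python3 -m creep '[[0,[0,0,0.2],0],[0,[0,0,0.4],0],[0,[0,0,0.55],0],[0,[0,0,0.6],0],[0,[0,0,0.6],0]]'
```

```text
time: 11.4
eef_pos: [472.1, 276.9, 148.9]
orientation: [180.0, -0.1, 58.8]
ft_force: [-2.3, -2.9, 7.9]
finger_gap: 0.106
grip_force: 30.0
```

Seated (about 10 N). Ease off slightly and turn clockwise.

```bash
python3 -m creep '[[0,[0,0,-0.08],0],[0,[0,0,-0.08],0.08],[0,[0,0,-0.08],0.18],[0,[0,0,-0.08],0.28],[0,[0,0,-0.08],0.4],[0,[0,0,-0.08],0.5],[0,[0,0,-0.08],0.6]]'; python3 -c "
from h import *;o=status.get_obs();print(o['ft_torque'],o['q'])"
```

```text
time: 12.1
eef_pos: [471.3, 278.9, 148.5]
orientation: [-179.9, -0.1, 24.3]
ft_force: [-0.9, 1.3, 0.2]
finger_gap: 0.111
grip_force: 30.0
[0.39063189 0.09599423 0.07437678] [-61.78911933  21.80767521  34.19368428 111.47605086 -15.65979544
  51.13798349 -85.26889639]
```

```bash
python3 -m creep '[[0,[0,0,0],0.1],[0,[0,0,0],0.2],[0,[0,0,0],0.3],[0,[0,0,0],0.4],[0,[0,0,0],0.5],[0,[0,0,0],0.58],[0,[0,0,0],0.63],[0,[0,0,0],0.63],[0,[0,0,0],0.63]]'; python3 - <<'E'
from h import *
o=status.get_obs();print(o['ft_torque'],o['q'][6])
for n in("scene","top"):
  c=cams.read_camera(n);cv2.imwrite(f"pics/l_{n}.png",c["color"][:,:,::-1])
  for a,ce,p in blobs(mask(c,"yellow"),(375,210,445,330) if n=="scene" else (185,200,265,285),3): print(n,a,ce,"z60",plane(c,*ce,60).round(1),"z106",plane(c,*ce,104).round(1))
E
```

```text
time: 13.0
eef_pos: [471.5, 278.3, 148.5]
orientation: [-179.9, -0.1, -11.5]
ft_force: [-0.3, 1.5, 1.6]
finger_gap: 0.112
grip_force: 30.0
[ 0.35878851 -0.0886577   0.05252949] -116.17341395158589
scene 15 [396.6 273.6] z60 [421.  224.3  60. ] z106 [458.8 230.2 104. ]
scene 17 [431.6 289.9] z60 [441.1 326.8  60. ] z106 [478.1 328.6 104. ]
scene 22 [396.1 301.7] z60 [514.5 249.7  60. ] z106 [548.5 254.6 104. ]
```

Turned 70° (marks at -101° against -31°). Lift and check the weight.

```bash
python3 -m creep '[[0,[0,0,-0.3],0],[0,[0,0,-0.8],0],[0,[0,0,-1.6],0],[0,[0,0,-2.8],0],[0,[0,0,-4.5],0],[0,[0,0,-7],0],[0,[0,0,-9.5],0],[0,[0,0,-11],0],[0,[0,0,-11],0],[0,[0,0,-11],0]]'; python3 - <<'E'
from h import *
c=cams.read_camera("scene");cv2.imwrite("pics/lift.png",cv2.resize(c["color"][200:340,330:510,::-1],None,fx=3,fy=3))
T=cams.read_camera("top")
for a,ce,p in blobs(mask(T,"red"),(262,120,330,200),2): print(a,ce,plane(T,*ce,218).round(1))
yaw=np.deg2rad(21.6);s=np.array([641.3,48.6]);u=np.array([np.cos(yaw),np.sin(yaw)])
for d in(130,0): print(d,s-d*u,go((*(s-d*u),225),111.6))
E
```

```text
time: 14.1
eef_pos: [470.5, 277.1, 258.0]
orientation: [180.0, 0.0, -11.6]
ft_force: [-0.9, -0.8, -4.7]
finger_gap: 0.109
grip_force: 30.0
2 [318.5 176. ] [624.   11.9 218. ]
130 [520.42905683   0.74380815] (array([10.48, 26.05,  3.23]), np.float64(-2.15))
0 [641.3  48.6] (array([21.36, 18.93,  3.2 ]), np.float64(-2.15))
```

View pics/lift.png

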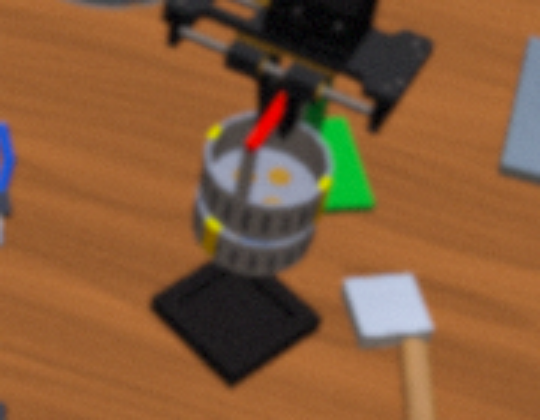

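Both stages hang together (4.7 N, matching 0.45 kg), with the nest empty at (235,320) in the crop. Carry to the front of the hook, turning in stages.

```bash
python3 -m creep '[[0,[0.5,2,0],-0.1],[0,[1.5,5,0],-0.2],[0,[2.5,8,0],-0.32],[0,[3.5,11,0],-0.44],[0,[4.5,14,0],-0.56],[0,[5.5,17,0],-0.68],[0,[6.5,20,0],-0.8],[0,[7.5,23,0],-0.92],[0,[8.3,25,0],-1.04],[0,[8.8,26,0],-1.16],[0,[9.1,26.9,0],-1.28],[0,[9.1,26.9,0],-1.4]]';python3 -m creep '[[0,[0,0,0],-0.12],[0,[0,0,0],-0.24],[0,[0,0,0],-0.36],[0,[0,0,0],-0.48],[0,[0,0,0],-0.6],[0,[0,0,0],-0.7],[0,[0,0,0],-0.75],[0,[0,0,0],-0.75],[0,[0,0,0],-0.75]]'
python3 - <<'E'
from h import *
o,T=tool();print(o["eef_pos"],o["orientation"])
W=cams.read_camera("wrist");cv2.imwrite("pics/w3.png",W["color"][:,:,::-1]);E=T@W["hand_eye"]
for a,ce,p in blobs(mask(W,"red"),amin=10): print("wrist",a,ce,plane(W,*ce,216,E).round(1))
def m2(c): h=hsv(c);return cv2.inRange(h,(0,150,90),(8,255,255))|cv2.inRange(h,(172,150,90),(180,255,255))
for n,b in(("top",(275,130,330,200)),("scene",(280,255,335,285))):
  c=cams.read_camera(n);cv2.imwrite(f"pics/k_{n}.png",c["color"][:,:,::-1])
  for a,ce,p in blobs(m2(c),b,2): print(n,a,ce,plane(c,*ce,216).round(1),[x.tolist() for x in ray(c,*ce)])
E
```

```text
time: 15.4
eef_pos: [505.5, -6.7, 257.1]
orientation: [-179.9, 0.1, 68.7]
ft_force: [-0.0, -0.4, -4.5]
finger_gap: 0.11
grip_force: 30.0
time: 16.3
eef_pos: [505.7, -4.5, 257.3]
orientation: [-179.9, -0.0, 111.5]
ft_force: [0.6, -0.8, -5.1]
finger_gap: 0.105
grip_force: 30.0
[505.66127574  -4.54510537 257.32728414] [-1.79907056e+02 -1.46379117e-02  1.11519801e+02]
wrist 2274 [318.7 255.5] [502.6   3.9 216. ]
wrist 149 [505.5 226. ] [603.7  64.6 216. ]
wrist 64 [493.3 304.8] [623.2  14.7 216. ]
wrist 634 [318.6 353.4] [528.7 -62.5 216. ]
scene 16 [293.7 267.3] [627.5  12.5 216. ] [[1369.9941134428143, 372.7709936993826, 1164.2313514802806], [-0.592157104258017, -0.28736163741312254, -0.7562303091181614]]
scene 18 [317.6 267.3] [606.3  65.2 216. ] [[1369.9941134428143, 372.7709936993826, 1164.2313514802806], [-0.6089657138528792, -0.24522468043753723, -0.7560888893381446]]
```

View pics/w3.png

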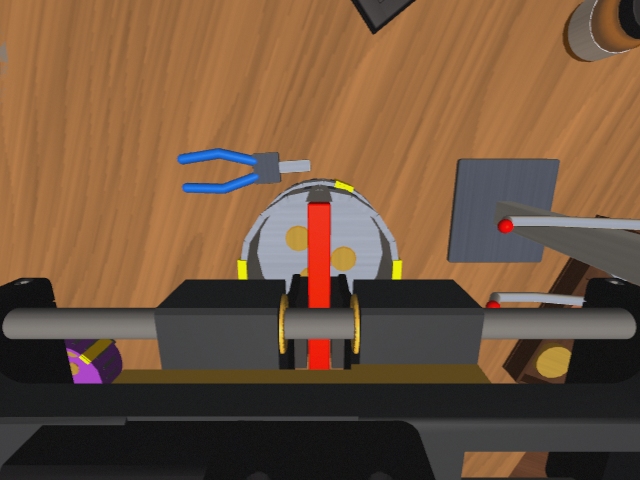

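The wrist picture shows the red bar held square, the yellow marks at (242,270) and (397,270), and the hook tips at (505,226) and (493,305, partly hidden). The base plate is roughly square to the tool. Triangulating the tips and checking the plate edges.

```bash
python3 - <<'E'
from h import *
o,T=tool();W=cams.read_camera("wrist");E=T@W["hand_eye"];S=cams.read_camera("scene");t=cams.read_camera("top")
A=tri(ray(W,505.5,226,E),ray(S,317.6,267.3));B=tri(ray(t,318.5,176),ray(S,293.7,267.3))
A2=tri(ray(t,297.2,184.5),ray(S,317.6,267.3));print("tips",A.round(1),A2.round(1),B.round(1))
c=[plane(W,*p,12,E) for p in((458,159),(558,160),(543,265),(448,262))]
for i in range(4): 
  d=c[(i+1)%4]-c[i];print(c[i].round(1),np.linalg.norm(d).round(1),np.rad2deg(np.arctan2(d[1],d[0])).round(1))
print(np.mean(c,0).round(1))
E
```

```text
tips [605.2  64.8 214.7] [604.1  64.2 213.3] [625.4  11.7 213.4]
[635.8 116.1  12. ] 118.7 21.1
[746.5 158.7  12. ] 131.6 -66.0
[800.1  38.4  12. ] 123.0 -160.3
[684.4  -3.1  12. ] 128.7 112.2
[716.7  77.5  12. ]
```

The tips and plate both give the seat at (637.4,46.6), yaw 21.5°. In tool axes that is y +14.1 cm. Lower to the passing height, go in over the tips, then check.

```bash
python3 -m creep '[[0,[0,0,1.5],0],[0,[-0.08,1,3],0],[0,[-0.08,2.5,3.7],0],[0,[-0.08,4,3.7],0],[0,[-0.08,6,3.7],0],[0,[-0.08,8,3.7],0],[0,[-0.08,10,3.7],0],[0,[-0.08,12,3.7],0],[0,[-0.08,13.5,3.7],0],[0,[-0.08,14.1,3.7],0],[0,[-0.08,14.1,3.7],0],[0,[-0.08,14.1,3.7],0]]'
python3 - <<'E'
from h import *
print(go((637.4,46.6,186),111.5))
W=cams.read_camera("wrist");S=cams.read_camera("scene")
a=cv2.resize(S["color"][220:400,240:380],(467,600));b=cv2.resize(W["color"][120:360,240:440],(333,400));b=np.vstack([b,np.zeros((200,333,3),np.uint8)])
cv2.imwrite("pics/k3.png",np.hstack([a,b])[:,:,::-1])
E
```

```text
time: 17.8
eef_pos: [636.7, 46.2, 220.8]
orientation: [-179.9, -0.0, 111.6]
ft_force: [-1.2, -0.0, -4.1]
finger_gap: 0.11
grip_force: 30.0
(array([0.01, 0.08, 3.48]), np.float64(0.001))
```

View pics/k3.png

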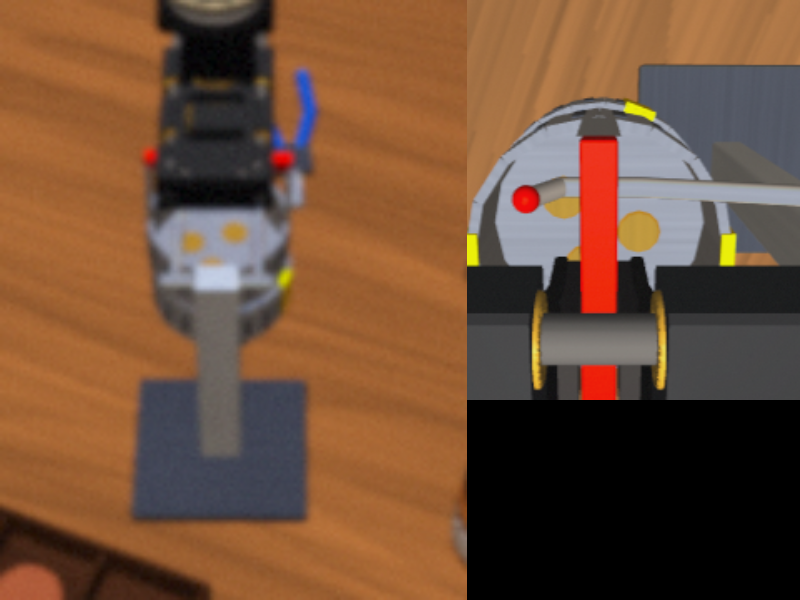

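The prong (tip at 525,198 in the montage) passes under the bar, inside the upright, with the bar over the level part. Lowering until contact.

```bash
python3 -m creep '[[0,[0,0.07,1],0],[0,[0,0.07,2],0],[0,[0,0.07,2.8],0],[0,[0,0.07,3.1],0],[0,[0,0.07,3.3],0],[0,[0,0.07,3.45],0],[0,[0,0.07,3.45],0]]'
```

```text
time: 18.6
eef_pos: [638.3, 47.0, 186.9]
orientation: [180.0, -0.0, 111.6]
ft_force: [-1.1, -1.0, -4.0]
finger_gap: 0.113
grip_force: 30.0
```

```bash
python3 -m creep '[[0,[0,0,0.1],0],[0,[0,0,0.15],0],[0,[0,0,0.2],0],[0,[0,0,0.2],0]]'
```

```text
time: 19.0
eef_pos: [638.6, 47.0, 186.2]
orientation: [179.9, -0.0, 111.6]
ft_force: [-2.9, -0.1, 5.9]
finger_gap: 0.114
grip_force: 30.0
```

Seated on the prongs. Ease off, open gradually, then check before withdrawing.

```bash
python3 -m creep '[[0,[0,0,-0.08],0],[0,[0,0,-0.08],0],[0.14,[0,0,-0.08],0],[0.18,[0,0,-0.08],0],[0.24,[0,0,-0.08],0],[0.3,[0,0,-0.08],0],[0.36,[0,0,-0.08],0],[0.4,[0,0,-0.08],0],[0.4,[0,0,-0.08],0],[0.4,[0,0,-0.08],0],[0.4,[0,0,-0.08],0],[0.4,[0,0,-0.08],0]]'
```

```text
time: 20.2
eef_pos: [638.2, 47.0, 185.4]
orientation: [180.0, -0.0, 111.6]
ft_force: [-0.0, -0.1, 0.2]
finger_gap: 0.399
grip_force: 0.0
```

```bash
python3 -m creep '[[0.4,[0,0,-0.5],0],[0.4,[0,0,-1.5],0],[0.4,[0,0,-3],0],[0.4,[0,0,-5],0],[0.4,[0,0,-8],0],[0.4,[0,0,-11],0],[0.4,[0,-4,-14],0],[0.4,[0,-8,-16],0],[0.4,[0,-12,-16],0],[0.4,[0,-16,-16],0],[0.4,[0,-18,-16],0],[0.4,[0,-18,-16],0]]'; python3 -m creep '[[0.4,[0,0,0],0],[0.4,[0,0,0],0],[0.4,[0,0,0],0],[0.4,[0,0,0],0],[0.4,[0,0,0],0],[0.4,[0,0,0],0],[0.4,[0,0,0],0],[0.4,[0,0,0],0],[0.4,[0,0,0],0],[0.4,[0,0,0],0]]'; python3 - <<'E'
from h import *
S=cams.read_camera("scene");t=cams.read_camera("top")
for i in range(2):
  S=cams.read_camera("scene")
  for a,ce,p in blobs(mask(S,"red"),(270,235,345,330),3): print(a,ce,plane(S,*ce,208).round(1))
a=cv2.resize(S["color"][210:390,250:370],(400,600));b=cv2.resize(t["color"][110:230,250:330],(400,600))
cv2.imwrite("pics/fin.png",np.hstack([a,b])[:,:,::-1])
E
```

```text
time: 21.4
eef_pos: [469.0, -21.2, 347.2]
orientation: [179.8, -0.1, 111.5]
ft_force: [0.5, -0.3, -0.1]
finger_gap: 0.401
grip_force: 0.0
time: 22.4
eef_pos: [470.8, -19.3, 345.4]
orientation: [180.0, -0.0, 111.6]
ft_force: [0.4, -0.6, -0.8]
finger_gap: 0.401
grip_force: 0.0
8 [293.9 267.1] [620.5   9.6 208. ]
9 [317.6 267.3] [599.8  62.6 208. ]
204 [304.9 277.1] [639.4  46.2 208. ]
7 [294.  267.3] [621.   10.1 208. ]
8 [317.5 267.5] [600.5  62.6 208. ]
207 [304.9 277.1] [639.4  46.2 208. ]
```

View pics/fin.png

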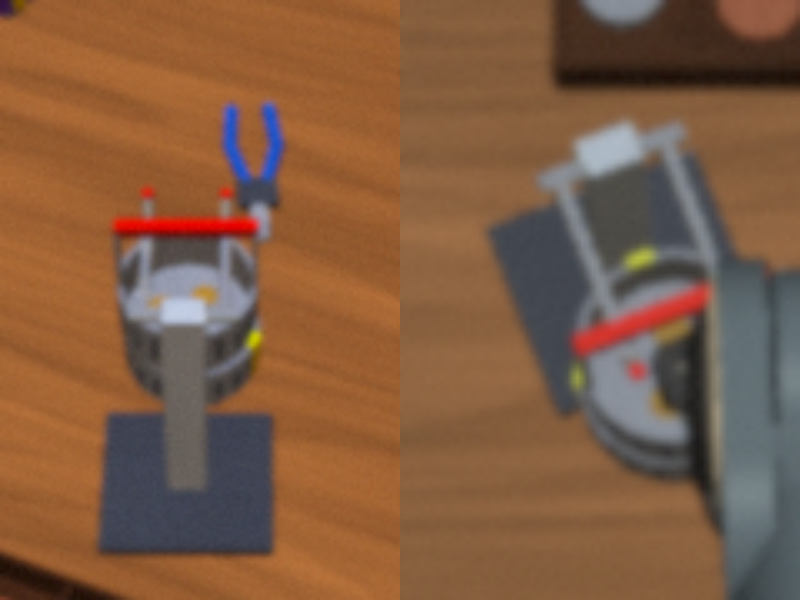

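The bar hangs square on both prongs, behind the red tips at (148,193) and (226,193). The basket is upright and still, both stages are together, and the bar is at (639,46). Handing in.

```bash
python3 -c "
from station import r
print(r.finish_job())"
```

```text
the job is handed in; nothing more can be done
None
```

The job is handed in at about 23 s on the robot clock: the upper stage is locked onto the lower with a 70° clockwise turn, and the basket hangs upright and still by its red handle across both prongs; the first grasp closed too late and was repeated without moving the cup.

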